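# Complete the soldering hearth and set its extraction

### The job

Complete the pinwheel of firebricks in the soldering hearth tray: lay the two loose full-length bricks flat into the two empty places, leaving the two bricks already laid where they are; set the bricks down, do not drop them. Then slide the extraction control until the white line on its grip is in line with the pointer, and let go. Leave the half brick and everything else on the bench where it is.

Things in the scene. Friction and masses are not known exactly. Their poses are not given: they have to be found in the camera images.
- tray: Hearth tray, fixed: dark steel, 205 mm square, inside 195 mm; floor 8 mm thick, rim 5 mm thick, 6 mm above the floor. Origin: centre of its underside, on the bench; x, y along its sides, z up; any yaw. It holds four bricks as a pinwheel, lying alternately along x and y, each end meeting the next one's side, 5 mm gaps between bricks and to the rim, a 65 mm square hole at the centre.
- place_1 (a point): Centre of the first empty place, on the tray floor (tray x +32.5, y +62.5, z 8 mm); a brick here lies with its length along the tray's x. Half of its inner long side (tray x -27 to +32 mm) borders the centre hole. The point's axes are the tray's.
- place_2 (a point): Centre of the second empty place, on the tray floor (tray x -62.5, y +32.5, z 8 mm); a brick here lies with its length along the tray's y. Half of its inner long side (tray y -27 to +32 mm) borders the centre hole. The point's axes are the tray's.
- laid_1: Firebrick already laid: off-white block 120 (x) x 60 (y) x 50 mm (z), loose, about 0.3 kg, origin at the centre of its underside. Its place in the tray frame: x -32.5, y -62.5 mm, length along tray x.
- laid_2: Firebrick already laid, same as laid_1. Its place in the tray frame: x +62.5, y -32.5 mm, length along tray y.
- brick_1: Loose full-length firebrick lying on the bench: off-white block 120 (x) x 60 (y) x 50 mm (z), 0.2 to 0.41 kg, origin at the centre of its underside, x along its length. It can be gripped across its 60 mm width, also off-centre towards one end (28 mm off still holds with 80 N), so that at its place the inner finger stands in the tray's centre hole.
- brick_2: The other loose full-length firebrick, same as brick_1; either brick may go to either place, either end first.
- half_brick: Half brick, not to be used: off-white block 62 x 60 x 50 mm on the bench among the loose bricks, origin at the centre of its underside.
- fan_base: Extraction control housing, fixed on the bench: grey box 90 (x) x 260 (y) x 30 mm (z) with a black slot along its y, at x = +15 mm. Origin at the centre of its underside.
- fan_slide (a joint): Position of the grip along the slot, 0 to 0.16 m; grows towards +y of fan_base; the grip's centre is at fan_base x = +15 mm, y = -80 mm + value. About 2 N moves it and it stays where it is left.
- grip_top (a point): Centre of the grip's top, 68 mm above the bench, on its white line. The grip is a black block 36 (x, across the track) x 24 (y, along the track) x 34 mm (z), its underside 4 mm above the housing. Axes as fan_base.
- pointer: Brass pointer, 24 x 18 x 10 mm, fixed on the housing's top beside the slot at fan_base x = -22 mm; its nose points at the slot (its +x). Origin at its nose line, on the housing's top; axes as fan_base. The grip is set when grip_top has the same y as the pointer in this frame.
- cup: Silver cup, 68 mm across, 70 mm tall, bystander.
- dish: Silver dish, 110 mm across, 35 mm tall, bystander.
- flux_jar: Closed jar, 56 mm across, 75 mm tall, bystander.
- hammer: Hammer lying on the bench, bystander.
- scriber: Screwdriver lying on the bench, bystander.
- spanner: Spanner lying on the bench, bystander.
There are look-alikes about, which are no part of the job. Leave any blue or green look-alike of the laid_2 alone.

How it is judged:
On the way, in this order (a step that is already met when the one before it is completed fails the run):
1. all four bricks lie flat in the pinwheel, released (x of laid_1 in the frame of tray between -0.0425 and -0.0225 m and y of laid_1 in the frame of tray between -0.0725 and -0.0525 m and z of laid_1 in the frame of tray between 0.004 and 0.012 m and angle between the z axis of each of laid_1, laid_2 and the z axis of tray, either way round below 0.05 rad and angle between the x axis of laid_1 and the x axis of tray, either way round below 0.1 rad and x of laid_2 in the frame of tray between 0.0525 and 0.0725 m and y of laid_2 in the frame of tray between -0.0425 and -0.0225 m and z of laid_2 in the frame of tray between 0.004 and 0.012 m and angle between the x axis of laid_2 and the y axis of tray, either way round below 0.1 rad and (((horizontal distance between brick_1 and place_1 below 0.012 m and z of brick_1 in the frame of tray between 0.004 and 0.012 m and angle between the z axis of brick_1 and the z axis of tray, either way round below 0.05 rad and angle between the x axis of brick_1 and the x axis of tray, either way round below 0.1 rad) and (horizontal distance between brick_2 and place_2 below 0.012 m and z of brick_2 in the frame of tray between 0.004 and 0.012 m and angle between the z axis of brick_2 and the z axis of tray, either way round below 0.05 rad and angle between the x axis of brick_2 and the y axis of tray, either way round below 0.1 rad)) or ((horizontal distance between brick_2 and place_1 below 0.012 m and z of brick_2 in the frame of tray between 0.004 and 0.012 m and angle between the z axis of brick_2 and the z axis of tray, either way round below 0.05 rad and angle between the x axis of brick_2 and the x axis of tray, either way round below 0.1 rad) and (horizontal distance between brick_1 and place_2 below 0.012 m and z of brick_1 in the frame of tray between 0.004 and 0.012 m and angle between the z axis of brick_1 and the z axis of tray, either way round below 0.05 rad and angle between the x axis of brick_1 and the y axis of tray, either way round below 0.1 rad))) and contact force between the fingers and brick_1 below 0.1 N and contact force between the fingers and brick_2 below 0.1 N), for 0.2 s.
2. the grip is in line with the pointer (y of grip_top in the frame of pointer between -0.007 and 0.007 m and velocity of joint fan_slide between -0.01 and 0.01 m/s), for 0.2 s.
At the end, for the whole second after the job is handed in: A loose full brick in each empty place: centre within 12 mm, flat on the tray floor (4 mm, 0.05 rad), along the place within 0.1 rad; the laid bricks still in theirs (10 mm along each tray axis, same flatness and direction); all at rest; the grip line within 7 mm of the pointer along the track (all of step 2 and x of laid_1 in the frame of tray between -0.0425 and -0.0225 m and y of laid_1 in the frame of tray between -0.0725 and -0.0525 m and z of laid_1 in the frame of tray between 0.004 and 0.012 m and angle between the z axis of each of laid_1, laid_2 and the z axis of tray, either way round below 0.05 rad and angle between the x axis of laid_1 and the x axis of tray, either way round below 0.1 rad and x of laid_2 in the frame of tray between 0.0525 and 0.0725 m and y of laid_2 in the frame of tray between -0.0425 and -0.0225 m and z of laid_2 in the frame of tray between 0.004 and 0.012 m and angle between the x axis of laid_2 and the y axis of tray, either way round below 0.1 rad and (((horizontal distance between brick_1 and place_1 below 0.012 m and z of brick_1 in the frame of tray between 0.004 and 0.012 m and angle between the z axis of brick_1 and the z axis of tray, either way round below 0.05 rad and angle between the x axis of brick_1 and the x axis of tray, either way round below 0.1 rad) and (horizontal distance between brick_2 and place_2 below 0.012 m and z of brick_2 in the frame of tray between 0.004 and 0.012 m and angle between the z axis of brick_2 and the z axis of tray, either way round below 0.05 rad and angle between the x axis of brick_2 and the y axis of tray, either way round below 0.1 rad)) or ((horizontal distance between brick_2 and place_1 below 0.012 m and z of brick_2 in the frame of tray between 0.004 and 0.012 m and angle between the z axis of brick_2 and the z axis of tray, either way round below 0.05 rad and angle between the x axis of brick_2 and the x axis of tray, either way round below 0.1 rad) and (horizontal distance between brick_1 and place_2 below 0.012 m and z of brick_1 in the frame of tray between 0.004 and 0.012 m and angle between the z axis of brick_1 and the z axis of tray, either way round below 0.05 rad and angle between the x axis of brick_1 and the y axis of tray, either way round below 0.1 rad))) and linear speed of each of brick_1, brick_2, laid_1, laid_2 below 0.02 m/s); the robot touches nothing.
It fails at once if the half brick or a bystander is moved more than 40 mm (distance of any of half_brick, cup, dish, flux_jar, hammer, scriber, spanner from where it was at the start of the episode above 0.04 m).
It fails at once if a brick is dropped or thrown (over 0.7 m/s while the fingers do not hold it) ((linear speed of brick_1 above 0.7 m/s and contact force between the fingers and brick_1 below 0.3 N) or (linear speed of brick_2 above 0.7 m/s and contact force between the fingers and brick_2 below 0.3 N)).
It also fails if it takes over 64 s, if anything falls off the work surface, if the arm or the gripper's body presses on something with over 40 N, if the wrist force passes 120 N, or if a joint passes its speed limit or range.

### The arm

A 6-joint arm with a two-finger parallel gripper is mounted at the origin on the work surface. World frame = base frame: x ahead of the robot, y to its left, z up, the work surface at z = 0. Lengths are in m, angles in rad, forces in N, time in s.
With the tool pointing down it reaches from about 0.35 to 0.775 m from the base axis. Payload 7.3 kg.
Tool frame: the origin (TCP) lies between the finger pads; the fingertips stand 14 mm ahead of it and the grasp point (between the pads) lies 5 mm behind it; z points along the fingers, y is the line along which they close (so a half turn about z gives the same grasp; the last joint's range is limited). The gripper opens to 92 mm and grips with 3 to 60 N. Pads are 19 mm wide; open, the fingers measure 130 mm over their backs; the gripper's body (75 mm by 190 mm) begins 47 mm behind the grasp point.
Start: joints at [-1.395, 0.342, 1.524, -0, 1.275, -0.146], TCP at [0.166, -0.498, 0.241] pointing down, gripper open.
Joint ranges: [-2.53, 2.53], [-0.77, 2.02], [0.04, 2.7], [-1, 4.14], [0.28, 2.66], [-3.11, 3.11]. Speed limits (rad/s): [2.57, 2.57, 3.14, 3.14, 3.14, 3.14].

### API

Orientations are given as [roll, pitch, yaw] about the fixed x, y, z axes, in that order (R = Rz(yaw) Ry(pitch) Rx(roll)).
In Python, from cell import robot, eyes gives the robot as it stands. The module is installed in compiled form; this text tells all that it offers.
- The arm moves only by the shell command python3 -m handwheel 'ROWS' [FORCE]. ROWS is JSON, one flat list of numbers, 5 for each row, row after row: the shift along the world's x, y, z in mm, then the turn about the world's z in rad, then the opening, from 0 (shut) to 1 (fully open). In form: [x, y, z, spin, jaw, x, y, z, spin, jaw, ...]. A call has 1 to 8 rows; each row shifts and turns the commanded pose from where the row before left it; what a row does not reach is not made up. A row lasts 1/10 s, in which the tool goes at most 50 mm and 8.59 degrees, less where a joint would pass 70% of its speed; a pose out of reach is approached as far as the arm can. A call with a gripper value outside its range is refused whole. The fingers move at their own pace and stop on an object; FORCE is the grip in N (left out, the last holds). Time passes only in rows, so rows that do not move let the fingers close. It gives the time, the measured TCP pose, the force, the opening and the grip force at its end, in the units of the state.
- robot.observe(): the state, without advancing time (a new reading comes with each control period).
- eyes.read_camera(name): name is "scene" or "top"; returns (picture, depth): 384x512x3 uint8, blue, green, red; 384x512 float32, m along the optical axis (not along the pixel's ray), 0 where there is no reading.
- eyes.calibration(name): a dict with "fx", "fy", "cx", "cy" (pixels), "world_to_cam" (4x4, takes a point from world to camera coordinates). Camera axes: x right, y down, z forward; pixel columns grow to the right and rows downward; lengths in m; the calibration is good to about 2 mm. A picture is of the moment at which its call begins. calibration takes no time and is no camera call.
- robot.hand_in(): hands the job in; it is judged then, once.
The state is a dict: "time": time; "qpos": joint angles; "qvel": joint speeds; "joint_efforts": joint torques, N m; "tool_pos": TCP position; "tool_rot": TCP orientation; "contact_force": force on the tool from outside, world axes, zero at the start; "torque": the same for the moment, N m; "opening": finger opening in m; "grip_force": force on a finger pad.
Only numpy, scipy, OpenCV 4.12 (cv2) and the standard library are available. Lean on these libraries where they do the work, as an engineer would, in place of code of your own. Each camera call takes 0.05 s, during which the arm holds its last target. There are 200 camera calls.

## Working session

There is one attempt and no reset: what is moved stays moved. The work goes in short steps, Python scripts to look and compute and a shell command to move; the robot and the scene stay as the last step left them, time stands still between calls to the robot, and variables do not carry over. Pictures are saved under pics/ and viewed, at most 10 in all, crops included, and the job is handed in when it is done.

```bash
mkdir -p pics
cat > h.py <<'E'
import numpy as np, cv2
from cell import robot, eyes
def cast(name,uv,z):
    c=eyes.calibration(name); W=np.linalg.inv(np.array(c["world_to_cam"]))
    uv=np.atleast_2d(np.array(uv,float))
    d=np.c_[(uv[:,0]-c["cx"])/c["fx"],(uv[:,1]-c["cy"])/c["fy"],np.ones(len(uv))]@W[:3,:3].T
    o=W[:3,3]; return o+d*((z-o[2])/d[:,2])[:,None]
def cloud(name,dep):
    c=eyes.calibration(name); W=np.linalg.inv(np.array(c["world_to_cam"]))
    v,u=np.mgrid[:dep.shape[0],:dep.shape[1]]
    p=np.stack([(u-c["cx"])/c["fx"]*dep,(v-c["cy"])/c["fy"]*dep,dep],-1)
    return p@W[:3,:3].T+W[:3,3]
E
python3 - <<'E'
from h import *
for n in("top","scene"):
    i,d=eyes.read_camera(n); cv2.imwrite(f"pics/{n}0.png",cv2.resize(i,(800,600),interpolation=cv2.INTER_CUBIC)); np.savez(f"{n}0.npz",i=i,d=d)
    c=eyes.calibration(n); print(n,c["fx"],np.linalg.inv(np.array(c["world_to_cam"])).round(3).tolist())
print(robot.observe())
E
```

```text
top 470.42401049634833 [[-0.002, -0.995, 0.101, 0.33], [-1.0, 0.001, -0.004, 0.05], [0.004, -0.101, -0.995, 1.569], [0.0, 0.0, 0.0, 1.0]]
scene 385.0548274538141 [[-0.841, 0.292, -0.455, 0.942], [0.541, 0.49, -0.684, 0.74], [0.023, -0.821, -0.57, 0.642], [0.0, 0.0, 0.0, 1.0]]
{'time': 0.1, 'qpos': array([-1.39498951e+00,  3.42646201e-01,  1.52488396e+00, -2.39534399e-05,
        1.27538041e+00, -1.45988190e-01]), 'qvel': array([ 0.00166289, -0.0023565 , -0.00129871,  0.00131867, -0.00222925,
        0.0007041 ]), 'joint_efforts': array([ 1.64430250e-03, -4.32003272e+01, -2.44695854e+01,  7.18610385e-02,
        5.25774679e-02, -5.61331785e-05]), 'tool_pos': array([ 0.16600502, -0.49772365,  0.24013109]), 'tool_rot': array([-3.14028543e+00, -1.69054350e-04,  3.21801886e-01]), 'contact_force': array([ 0.20989497,  0.94246451, -0.21208115]), 'torque': array([ 0.00018027, -0.02996864, -0.01465483]), 'grip_force': 0.0, 'opening': 0.09213814045558039}
```

View pics/top0.png

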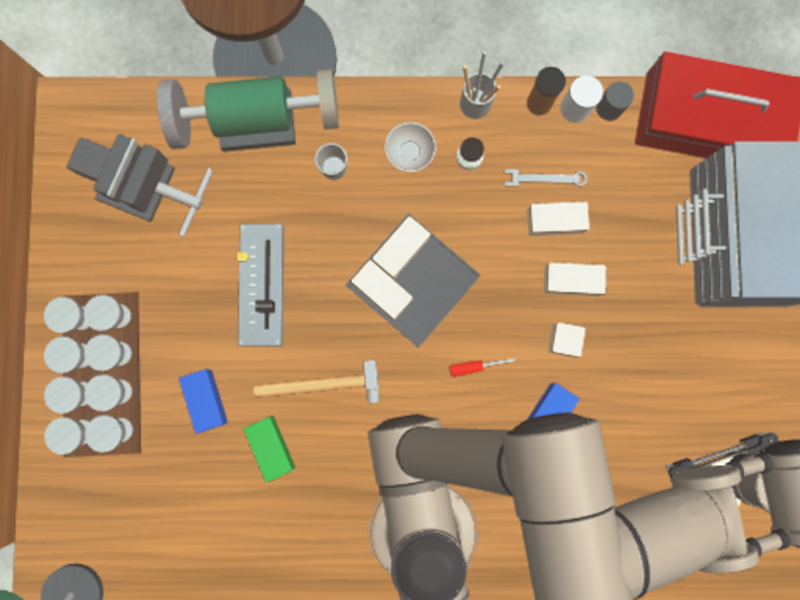

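View pics/scene0.png

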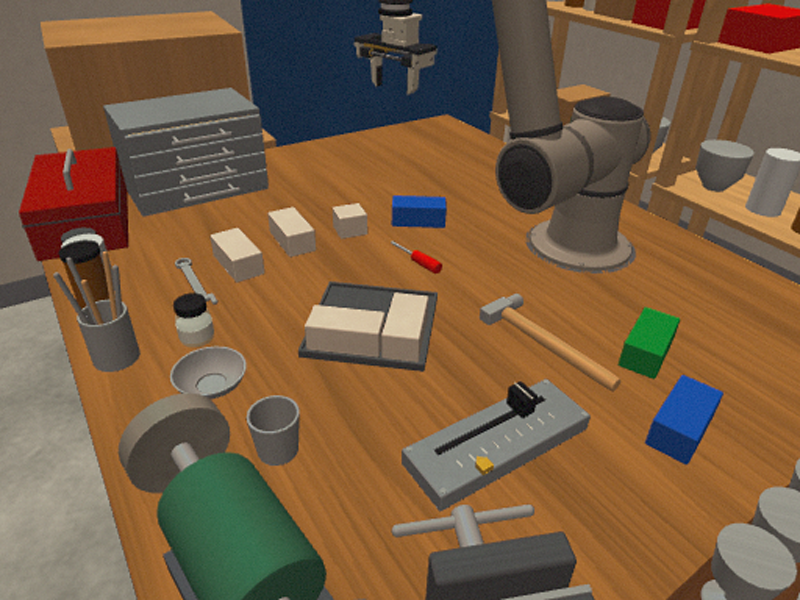

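The top view (800x600 scale) shows two full loose white bricks at (560,217) and (577,278), and the half brick at (569,340), which is square. The blue and green blocks are look-alikes. The tray is at (413,281), with laid bricks at (402,246) and (382,290). The fan grip is at (264,307) and the brass pointer at (242,257).

```bash
cat > m.py <<'E'
from h import *
def rects(i,d,zlo=.04,zhi=.068,v=False):
    P=cloud("top",d); h=cv2.cvtColor(i,cv2.COLOR_BGR2HSV)
    m=((h[...,1]<60)&(h[...,2]>195)&(P[...,2]>zlo)&(P[...,2]<zhi)&(P[...,0]>.2)&(P[...,0]<.75)).astype(np.uint8)
    n,l,s,c=cv2.connectedComponentsWithStats(m)
    for k in range(1,n):
        if s[k,4]<150: continue
        z=np.median(P[l==k][:,2]); cs,_=cv2.findContours((l==k).astype(np.uint8),0,2)
        q=cast("top",cs[0][:,0],.05 if z<.054 else .058)[:,:2].astype(np.float32)*1000
        r=cv2.minAreaRect(q); b=cv2.boxPoints(r); e=[b[1]-b[0],b[2]-b[1]]; e=max(e,key=np.linalg.norm)
        print(c[k].round(0),s[k,4],"c",np.round(r[0],1),"size",np.round(r[1],1),"long yaw deg",round(np.degrees(np.arctan2(e[1],e[0]))%180,2),"z",round(z,4))
if __name__=="__main__":
    f=np.load("top0.npz"); i,d=f["i"],f["d"]; rects(i,d)
    P=cloud("top",d); h=cv2.cvtColor(i,cv2.COLOR_BGR2HSV)
    # tray: non-wood region
    roi=np.zeros(d.shape,np.uint8); roi[128:230,215:315]=1
    t=(((h[...,1]<70))&(roi>0)).astype(np.uint8)
    cs,_=cv2.findContours(t,0,2); q=max(cs,key=cv2.contourArea)
    r=cv2.minAreaRect(q); b=cv2.boxPoints(r); print("tray px",b.round(1).tolist()); w=cast("top",b,.014)[:,:2]*1000; print("tray corners",w.round(1).tolist(),w.mean(0))
    # fan
    roi[:]=0; roi[140:226,148:186]=1
    t=((h[...,1]<70)&(roi>0)).astype(np.uint8); cs,_=cv2.findContours(t,0,2); q=max(cs,key=cv2.contourArea)
    w=cast("top",q[:,0],.03)[:,:2].astype(np.float32)*1000; print("fan",cv2.minAreaRect(w))
    y=(h[...,1]>130)&(h[...,0]>18)&(h[...,0]<35)&(roi>0); vu=np.argwhere(y)
    print("pointer",cast("top",vu[:,::-1],.04)[:,:2].mean(0)*1000, len(vu))
    g=(i.max(-1)<70)&(P[...,2]>.05)&(roi>0); vu=np.argwhere(g); print("grip",cast("top",[vu[:,::-1].mean(0)],.068)*1000,len(vu),vu.min(0),vu.max(0))
    a=cv2.resize(i[130:230,140:190],(400,800)[:2] if 0 else (300,600),interpolation=cv2.INTER_CUBIC)
    c=cv2.resize(i[115:240,325:400],(360,600),interpolation=cv2.INTER_CUBIC)
    cv2.imwrite("pics/crop1.png",np.hstack([a,c]))
E
python3 m.py
```

```text
[358. 138.] 623 c [ 658.6 -291.7] size [ 58.7 118. ] long yaw deg 92.48 z 0.0498
[256. 157.] 656 c [594.7  41.6] size [ 59.9 117.7] long yaw deg 139.17 z 0.0569
[244. 185.] 658 c [504.9  82.1] size [119.1  58. ] long yaw deg 48.53 z 0.0569
[369. 178.] 638 c [ 528.8 -324.3] size [117.7  58.6] long yaw deg 86.89 z 0.0496
[364. 217.] 337 c [ 400.9 -304.4] size [58.3 60.4] long yaw deg 169.24 z 0.0489
tray px [[221.10000610351562, 182.0], [261.1000061035156, 135.8000030517578], [307.20001220703125, 175.6999969482422], [267.1000061035156, 221.89999389648438]]
tray corners [[519.6, 159.2], [675.8, 25.6], [540.2, -127.6], [386.7, 6.5]] [530.59698809  15.92231999]
fan ((518.9562377929688, 337.2959289550781), (258.76861572265625, 91.52611541748047), 0.03778044506907463)
pointer [576.8332176  376.64780779] 27
grip [[459.51695279 313.12418797  68.        ]] 3 [198 170] [199 174]
```

View pics/crop1.png

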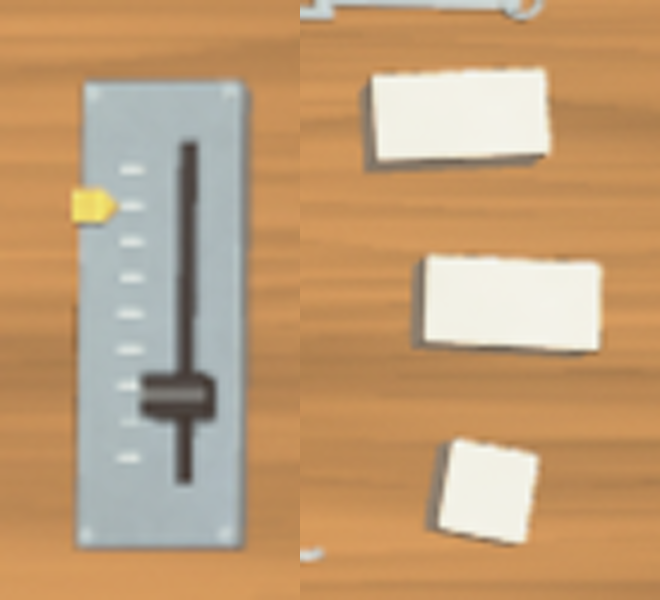

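The crop confirms the choice: the upper two, each about 118x58 mm, are the full bricks, and the lower one, 58x60 mm, is the half brick to leave alone. From the laid bricks and rim, tray centre ≈ (530,16) and yaw ≈ 138.9°. That puts place_1 at (464.5,-9.6) with its length along 138.9°, and place_2 at (555.8,-49.5) along 48.9°. I'll move above the far brick, gripping 20 mm off-centre towards +y, at TCP (657.7,-271.7) and yaw 1.614.

```bash
python3 -m handwheel '[41,19,0,0.108,0.88, 41,19,0,0.108,0.88, 41,19,0,0.108,0.88, 41,19,0,0.108,0.88, 41,19,0,0.108,0.88, 41,19,0,0.108,0.88, 41,19,0,0.108,0.88, 41,19,0,0.108,0.88]' 60
python3 -m handwheel '[41,19,0,0.108,0.88, 41,19,0,0.108,0.88, 41,19,0,0.108,0.88, 41,17,0,0.108,0.88, 0,0,0,0,0.88, 0,0,0,0,0.88]'
```

```text
time: 0.9
tool_pos: [0.4955, -0.3448, 0.2403]
tool_rot: [-3.141, -0.0, 1.19]
contact_force: [1.0, -1.2, 0.3]
opening: 0.0808
grip_force: 0.0
time: 1.5
tool_pos: [0.6584, -0.2711, 0.239]
tool_rot: [-3.139, -0.001, 1.619]
contact_force: [-0.7, -0.6, 0.4]
opening: 0.0809
grip_force: 0.0
```

```bash
python3 -m handwheel '[0,-0.5,-40,0,0.88, 0,0,-40,0,0.88, 0,0,-40,0,0.88, 0,0,-40,0,0.88, 0,0,-30,0,0.88, 0,0,-19,0,0.88, 0,0,0,0,0.88]' && python3 -m handwheel '[0,0,0,0,0.5, 0,0,0,0,0.5, 0,0,0,0,0.5, 0,0,0,0,0.5, 0,0,0,0,0.5, 0,0,0,0,0.5]' 60
```

```text
time: 2.2
tool_pos: [0.6549, -0.2727, 0.0285]
tool_rot: [-3.136, -0.003, 1.615]
contact_force: [-0.4, -0.0, 0.4]
opening: 0.0807
grip_force: 0.0
time: 2.8
tool_pos: [0.658, -0.2732, 0.0338]
tool_rot: [3.141, 0.001, 1.618]
contact_force: [-4.4, 0.2, 6.0]
opening: 0.0599
grip_force: 59.9
```

```bash
python3 -m handwheel '[0,0,5,0,0.5, 0,0,15,0,0.5, 0,0,25,0,0.5, 0,0,30,0,0.5, 0,0,30,0,0.5, 0,0,15,0,0.5, 0,0,0,0,0.5, 0,0,0,0,0.5]'
python3 - <<'E'
from h import *; from m import rects
i,d=eyes.read_camera("top"); print(robot.observe()["grip_force"])
i2,d2=eyes.read_camera("scene"); cv2.imwrite("pics/lift.png",cv2.resize(i2[100:260,60:300],(800,533)))
E
```

```text
time: 3.6
tool_pos: [0.6579, -0.2723, 0.1517]
tool_rot: [3.141, -0.0, 1.618]
contact_force: [-0.9, -0.3, -3.8]
opening: 0.0595
grip_force: 59.9
59.906723499298096
```

View pics/lift.png

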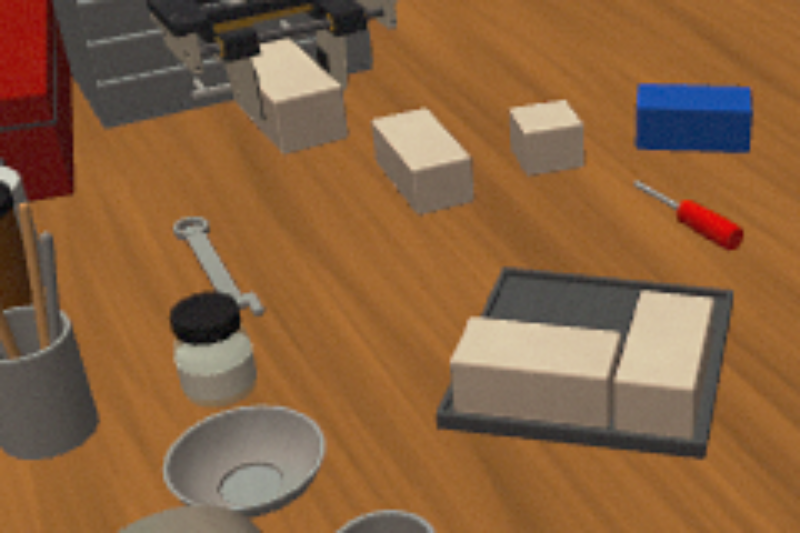

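The brick is held level, seen at (295,95) in this crop, and the other bricks haven't moved. Next I carry it above place_2, at TCP (568,-35.6) and yaw 0.8535.

```bash
python3 -m handwheel '[-6,15,0,-0.05,0.5, -12,32,0,-0.1,0.5, -12,32,0,-0.1,0.5, -12,32,0,-0.1,0.5, -12,32,0,-0.1,0.5, -12,32,0,-0.1,0.5, -12,32,0,-0.1,0.5, -12,30,0,-0.1,0.5]'; python3 -m handwheel '[0,0,0,-0.0145,0.5, 0,0,0,0,0.5, 0,0,0,0,0.5]'
python3 - <<'E'
from h import *
i,d=eyes.read_camera("top"); P=cloud("top",d)
np.savez("t1.npz",i=i,d=d); cv2.imwrite("pics/over.png",cv2.resize(i[120:250,200:330],(600,600)))
E
```

```text
time: 4.5
tool_pos: [0.5668, -0.034, 0.1506]
tool_rot: [-3.14, 0.001, 0.864]
contact_force: [-0.3, 1.0, -3.3]
opening: 0.0595
grip_force: 59.9
time: 4.8
tool_pos: [0.5683, -0.0362, 0.1512]
tool_rot: [-3.142, 0.0, 0.854]
contact_force: [-0.5, -0.0, -3.5]
opening: 0.0594
grip_force: 59.9
```

View pics/over.png

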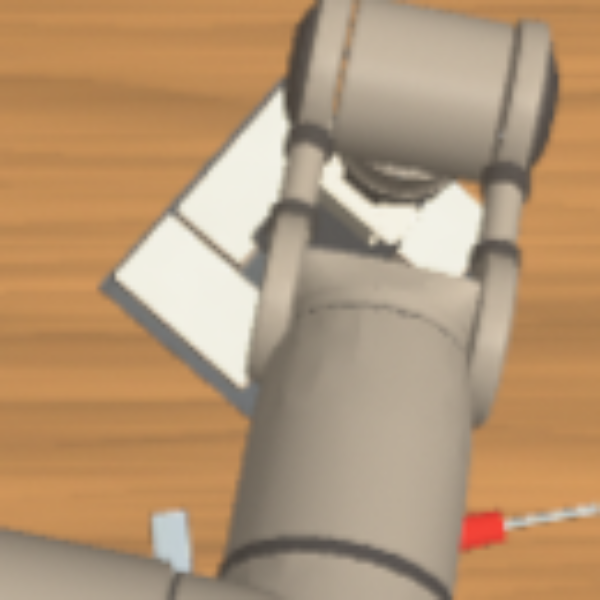

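The arm hides most of the tray here: laid bricks are at (195,200) and the held brick at (440,240). Measured tool pose is within 1 mm of the target, so I descend. Contact is expected at TCP z ≈ 0.042.

```bash
python3 -m handwheel '[0,0,-25,0,0.5, 0,0,-30,0,0.5, 0,0,-25,0,0.5, 0,0,-12,0,0.5, 0,0,-8,0,0.5, 0,0,0,0,0.5, 0,0,0,0,0.5]'; python3 -m handwheel '[0,0,-3,0,0.5, 0,0,-3,0,0.5, 0,0,-2,0,0.5, 0,0,0,0,0.5]'
```

```text
time: 5.55
tool_pos: [0.5689, -0.0359, 0.0526]
tool_rot: [3.14, -0.001, 0.853]
contact_force: [-0.5, 0.4, -3.4]
opening: 0.0595
grip_force: 59.9
time: 5.95
tool_pos: [0.5679, -0.0355, 0.0436]
tool_rot: [-3.141, 0.0, 0.853]
contact_force: [0.2, 0.3, -4.1]
opening: 0.0598
grip_force: 59.9
```

```bash
python3 -m handwheel '[0,0,-1,0,0.5, 0,0,-1,0,0.5, 0,0,0,0,0.5, 0,0,0,0,0.5]'
```

```text
time: 6.35
tool_pos: [0.5682, -0.0356, 0.0418]
tool_rot: [3.141, -0.0, 0.853]
contact_force: [0.3, -0.4, -1.3]
opening: 0.0595
grip_force: 59.9
```

Touching the floor: the load fell from 3.4 N to 1.3 N. Release and lift.

```bash
python3 -m handwheel '[0,0,-0.5,0,0.5, 0,0,0,0,0.5, 0,0,0,0,0.85, 0,0,0,0,0.85, 0,0,0,0,0.85, 0,0,0,0,0.85, 0,0,20,0,0.85, 0,0,40,0,0.85]'; python3 -m handwheel '[0,0,40,0,0.88, 0,-40,10,0,0.88, 0,-45,0,0,0.88, 0,-45,0,0,0.88, 0,-45,0,0,0.88, 0,-45,0,0,0.88, 0,-45,0,0,0.88, 0,0,0,0,0.88]'
python3 - <<'E'
from h import *; from m import rects
i,d=eyes.read_camera("top"); rects(i,d)
E
```

```text
time: 7.15
tool_pos: [0.566, -0.0353, 0.099]
tool_rot: [-3.136, 0.004, 0.853]
contact_force: [0.4, 0.3, 0.4]
opening: 0.078
grip_force: 0.0
time: 7.95
tool_pos: [0.5672, -0.3064, 0.1508]
tool_rot: [3.139, 0.001, 0.848]
contact_force: [0.4, -0.7, 0.0]
opening: 0.0814
grip_force: 0.0
[271. 163.] 1314 c [556.2  -6. ] size [182.3 121.6] long yaw deg 49.21 z 0.0571
[244. 185.] 660 c [504.9  82.1] size [119.1  58. ] long yaw deg 48.53 z 0.0569
```

Placed well: the merged outline is 182x122 mm, against 185x120 expected. Now the second brick, with the grip at TCP (527.7,-344.3) and yaw 1.5165.

```bash
python3 -m handwheel '[-8,-7.5,0,0.134,0.88, -8,-7.5,0,0.134,0.88, -8,-7.5,0,0.134,0.88, -8,-7.5,0,0.134,0.88, -7.5,-8,0,0.133,0.88, 0,0,0,0,0.88, 0,0,0,0,0.88, 0,0,0,0,0.88]'
```

```text
time: 8.8
tool_pos: [0.5291, -0.3376, 0.1513]
tool_rot: [3.141, -0.0, 1.521]
contact_force: [0.9, -0.2, 0.4]
opening: 0.0808
grip_force: 0.0
```

```bash
python3 -m handwheel '[-1,-6,0,-0.005,0.88, 0,0,-35,0,0.88, 0,0,-35,0,0.88, 0,0,-30,0,0.88, 0,0,-17,0,0.88, 0,0,0,0,0.88, 0,0,0,0,0.88]' && python3 -m handwheel '[0,0,0,0,0.5, 0,0,0,0,0.5, 0,0,0,0,0.5, 0,0,0,0,0.5, 0,0,0,0,0.5, 0,0,0,0,0.5]' 60
```

```text
time: 9.5
tool_pos: [0.5279, -0.3448, 0.0346]
tool_rot: [3.141, 0.0, 1.517]
contact_force: [0.2, -1.0, 1.8]
opening: 0.081
grip_force: 0.0
time: 10.1
tool_pos: [0.5276, -0.3449, 0.0353]
tool_rot: [3.141, 0.001, 1.517]
contact_force: [-3.0, 0.6, 6.4]
opening: 0.0595
grip_force: 60.0
```

```bash
python3 -m handwheel '[0,0,5,0,0.5, 0,0,15,0,0.5, 0,0,25,0,0.5, 0,0,30,0,0.5, 0,0,30,0,0.5, 0,0,15,0,0.5, 0,0,0,0,0.5, 0,0,0,0,0.5]'
```

```text
time: 10.9
tool_pos: [0.5275, -0.3443, 0.1543]
tool_rot: [3.141, 0.0, 1.517]
contact_force: [0.1, 0.3, -2.7]
opening: 0.0596
grip_force: 60.0
```

```bash
python3 -m handwheel '[-3,20,0,0.05,0.5, -5,36,0,0.1,0.5, -5,36,0,0.1,0.5, -5,36,0,0.1,0.5, -5,36,0,0.1,0.5, -5,36,0,0.1,0.5, -5,36,0,0.1,0.5, -5,36,0,0.1,0.5]'; python3 -m handwheel '[-5,30,0,0.1,0.5, -4.5,19,0,0.057,0.5, 0,0,0,0,0.5, 0,0,0,0,0.5]'
```

```text
time: 11.7
tool_pos: [0.4883, -0.0709, 0.1529]
tool_rot: [-3.14, -0.002, 2.271]
contact_force: [-0.0, -0.4, -2.8]
opening: 0.0599
grip_force: 60.0
time: 12.1
tool_pos: [0.4797, -0.0234, 0.1535]
tool_rot: [-3.141, -0.001, 2.424]
contact_force: [-0.5, -0.2, -2.8]
opening: 0.0596
grip_force: 60.0
```

Within 0.5 mm of the target. Contact expected at z ≈ 0.0433, so I descend.

```bash
python3 -m handwheel '[0,0,-25,0,0.5, 0,0,-30,0,0.5, 0,0,-25,0,0.5, 0,0,-12,0,0.5, 0,0,-8,0,0.5, 0,0,0,0,0.5, 0,0,0,0,0.5]'; python3 -m handwheel '[0,0,-3,0,0.5, 0,0,-3,0,0.5, 0,0,-3,0,0.5, 0,0,-1.5,0,0.5, 0,0,0,0,0.5, 0,0,0,0,0.5]'
```

```text
time: 12.8
tool_pos: [0.4805, -0.0241, 0.0545]
tool_rot: [3.141, 0.001, 2.423]
contact_force: [0.3, -0.1, -1.8]
opening: 0.06
grip_force: 60.0
time: 13.4
tool_pos: [0.4801, -0.0235, 0.0437]
tool_rot: [3.142, -0.0, 2.424]
contact_force: [0.5, 0.1, -2.0]
opening: 0.0594
grip_force: 60.0
```

```bash
python3 -m handwheel '[0,0,-1,0,0.5, 0,0,-1,0,0.5, 0,0,0,0,0.5, 0,0,0,0,0.5]'
```

```text
time: 13.8
tool_pos: [0.4803, -0.0236, 0.0432]
tool_rot: [3.141, 0.001, 2.424]
contact_force: [-4.3, 1.0, 13.8]
opening: 0.0598
grip_force: 60.0
```

Landed with 14 N on the floor. Release, rise, and check.

```bash
python3 -m handwheel '[0,0,0,0,0.85, 0,0,0,0,0.85, 0,0,0,0,0.85, 0,0,0,0,0.85, 0,0,20,0,0.85, 0,0,40,0,0.85, 0,0,40,0,0.85, 0,0,10,0,0.85]'; python3 -m handwheel '[0,-45,0,0,0.85, 0,-45,0,0,0.85, 0,-45,0,0,0.85, 0,-45,0,0,0.85, 0,-45,0,0,0.85, 0,-45,0,0,0.85, 0,-45,0,0,0.85, 0,0,0,0,0.85]'
python3 - <<'E'
from h import *; from m import rects
i,d=eyes.read_camera("top"); rects(i,d); np.savez("t2.npz",i=i,d=d)
a=cv2.resize(i[125:235,205:325],(480,440),interpolation=2); cv2.imwrite("pics/tray.png",a)
# fan
h=cv2.cvtColor(i,cv2.COLOR_BGR2HSV); roi=np.zeros(d.shape,bool); roi[140:226,148:186]=1
y=(h[...,1]>90)&(h[...,0]>22)&(h[...,0]<35)&roi; vu=np.argwhere(y); print(vu.min(0),vu.max(0),cast("top",[vu[:,::-1].mean(0)],.037)*1000)
print(i[184:206,168:174].mean((1,2)).round(), i[184:206,164:176].max(-1).mean(1).round())
sub=i[188:206,165:174].astype(int).mean(-1); print(sub.astype(int))
print(cast("top",[[169.5,196]],.068)*1000)
E
```

```text
time: 14.6
tool_pos: [0.4821, -0.0239, 0.1555]
tool_rot: [3.138, 0.006, 2.424]
contact_force: [-0.8, -0.7, -0.3]
opening: 0.0783
grip_force: 0.0
time: 15.4
tool_pos: [0.4793, -0.3438, 0.1506]
tool_rot: [-3.14, 0.001, 2.419]
contact_force: [-1.0, 0.6, -0.2]
opening: 0.0779
grip_force: 0.0
[271. 163.] 1306 c [556.2  -6. ] size [182.3 121.6] long yaw deg 49.21 z 0.0571
[244. 185.] 660 c [504.9  82.1] size [119.1  58. ] long yaw deg 48.53 z 0.0567
[273. 197.] 667 c [465.2 -11.1] size [ 59.2 117.6] long yaw deg 139.2 z 0.0571
[162 152] [166 158] [[576.80264505 376.13342955  37.        ]]
[128. 128. 128. 127. 128. 128. 128. 117.  79.  71.  88. 119. 109.  70.
  68.  69. 100. 124. 125. 130. 130. 130.] [162. 161. 160. 160. 160. 160. 160. 148. 101.  79.  91. 117. 107.  76.
  75.  86. 130. 158. 159. 162. 161. 161.]
[[180 181 181 182 126  78  70 134 173]
 [181 181 181 183 127  77  70 135 172]
 [180 182 181 182 127  78  70 135 173]
 [166 167 166 166 115  73  68 124 156]
 [104 105 106 105  78  65  66  77  81]
 [ 70  71  70  70  71  70  71  71  69]
 [ 87  87  88  88  88  88  88  88  87]
 [120 119 119 119 118 119 119 119 118]
 [108 108 108 108 108 109 109 109 107]
 [ 69  69  69  70  70  71  70  70  69]
 [ 68  68  67  67  69  68  68  68  68]
 [100  83  78  77  65  59  59  74  78]
 [164 141 135 135  90  63  64 111 132]
 [182 181 180 180 115  70  70 133 174]
 [181 180 180 179 115  70  70 140 176]
 [181 181 180 180 115  69  70 162 182]
 [180 180 180 180 115  69  70 162 183]
 [179 179 179 179 114  69  70 162 182]]
[[468.09247025 320.19413082  68.        ]]
```

View pics/tray.png

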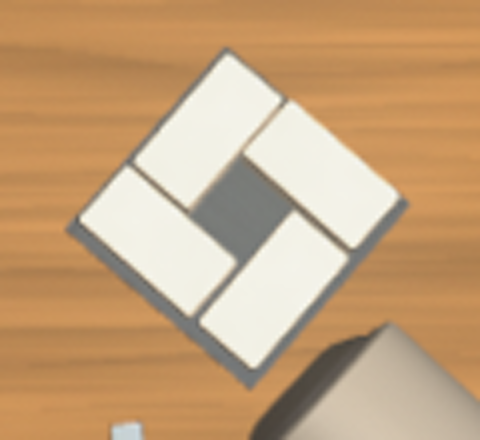

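The pinwheel is complete: the four bricks surround the centre hole at (240,207), and the new brick is about 1.6 mm off place_1's centre. Now for the control. The grip line is at x ≈ 470 mm and the pointer at x ≈ 577 mm, so the slide is about +106.5 mm in world x. I'll straddle the grip along the track with the tool at yaw π.

```bash
python3 -m handwheel '[0,30,0,0.05,0.7, 0,45,0,0.05,0.7, 0,45,0,0.05,0.7, 0,45,0,0.05,0.7, 0,45,0,0.05,0.7, 0,45,0,0.05,0.7, 0,45,0,0.05,0.7, 0,45,0,0.05,0.7]' 10; python3 -m handwheel '[0,45,0,0.05,0.7, 0,45,0,0.05,0.7, 0,45,0,0.05,0.7, 0,45,0,0.05,0.7, 0,45,0,0.05,0.7, 0,45,0,0.05,0.7, -9,40,0,0.022,0.7, 0,10,0,0,0.7]'; python3 -m handwheel '[0,0,0,0,0.7, 0,0,0,0,0.7]'
```

```text
time: 16.25
tool_pos: [0.4787, 0.0095, 0.1514]
tool_rot: [3.141, -0.001, 2.827]
contact_force: [0.0, 1.5, 0.1]
opening: 0.0644
grip_force: 0.0
time: 17.05
tool_pos: [0.4681, 0.3307, 0.1511]
tool_rot: [3.141, -0.002, -3.131]
contact_force: [1.2, -0.5, -0.4]
opening: 0.0639
grip_force: 0.0
time: 17.25
tool_pos: [0.4704, 0.3258, 0.1513]
tool_rot: [-3.141, -0.001, -3.136]
contact_force: [0.1, -0.6, 0.5]
opening: 0.0641
grip_force: 0.0
```

```bash
python3 -m handwheel '[0,-4,-25,-0.005,0.7, 0,0,-30,0,0.7, 0,0,-25,0,0.7, 0,0,-15,0,0.7, 0,0,0,0,0.7, 0,0,0,0,0.7]'; python3 -m handwheel '[0,0,0,0,0.2, 0,0,0,0,0.2, 0,0,0,0,0.2, 0,0,0,0,0.2, 0,0,0,0,0.2]' 10
```

```text
time: 17.85
tool_pos: [0.4716, 0.3213, 0.0572]
tool_rot: [-3.142, 0.0, 3.14]
contact_force: [-0.0, -0.5, 0.3]
opening: 0.0646
grip_force: 0.0
time: 18.35
tool_pos: [0.4716, 0.3266, 0.0576]
tool_rot: [3.134, 0.003, 3.141]
contact_force: [-1.9, 17.7, -2.8]
opening: 0.0357
grip_force: 10.0
```

The opening of 36 mm shows the fingers closed across the track, so my yaw was a quarter turn off. Open, rise, turn to yaw π/2, and straddle the grip along the track.

```bash
python3 -m handwheel '[0,0,0,0,0.7, 0,0,0,0,0.7, 0,0,0,0,0.7, 0,3,20,0,0.7, 0,0,25,-0.131,0.7, 0,0,0,-0.131,0.7, 0,0,0,-0.131,0.7, 0,0,0,-0.131,0.7]'; python3 -m handwheel '[0,0,0,-0.131,0.7, 0,0,0,-0.131,0.7, 0,0,0,-0.131,0.7, 0,0,0,-0.131,0.7, 0,0,0,-0.131,0.7, 0,0,0,-0.131,0.7, 0,0,0,-0.131,0.7, 0,0,0,-0.131,0.7]';  python3 -m handwheel '[0,0,0,0,0.7, 0,0,0,0,0.7, 0,0,0,0,0.7]'
```

```text
time: 19.15
tool_pos: [0.4711, 0.325, 0.102]
tool_rot: [3.142, 0.0, 2.611]
contact_force: [-0.1, 0.6, 0.2]
opening: 0.0648
grip_force: 0.0
time: 19.95
tool_pos: [0.471, 0.325, 0.1017]
tool_rot: [-3.141, 0.0, 1.564]
contact_force: [-0.1, -0.1, -1.0]
opening: 0.0642
grip_force: 0.0
time: 20.25
tool_pos: [0.471, 0.3253, 0.1018]
tool_rot: [-3.142, 0.0, 1.572]
contact_force: [-0.5, 0.4, 0.1]
opening: 0.0639
grip_force: 0.0
```

```bash
python3 -m handwheel '[0,0,-20,0,0.7, 0,0,-20,0,0.7, 0,0,-4,0,0.7, 0,0,0,0,0.7]'; python3 -m handwheel '[0,0,0,0,0.15, 0,0,0,0,0.15, 0,0,0,0,0.15, 0,0,0,0,0.15, 0,0,0,0,0.15, 0,0,0,0,0.15]' 10
```

```text
time: 20.65
tool_pos: [0.4707, 0.3252, 0.0573]
tool_rot: [-3.14, 0.001, 1.57]
contact_force: [0.9, 0.0, 0.1]
opening: 0.0643
grip_force: 0.0
time: 21.25
tool_pos: [0.4708, 0.3255, 0.0579]
tool_rot: [-3.141, 0.0, 1.569]
contact_force: [-1.6, -0.4, 2.7]
opening: 0.0236
grip_force: 10.0
```

```bash
python3 -m handwheel '[10,0,0,0,0.15, 18,0,0,0,0.15, 20,0,0,0,0.15, 20,0,0,0,0.15, 20,0,0,0,0.15, 12,0,0,0,0.15, 6,0,0,0,0.15, 0,0,0,0,0.15]'; python3 -m handwheel '[0,0,0,0,0.15, 0,0,0,0,0.15]'
```

```text
time: 22.05
tool_pos: [0.5785, 0.3257, 0.0579]
tool_rot: [3.139, -0.001, 1.569]
contact_force: [3.0, 2.2, 1.5]
opening: 0.0242
grip_force: 10.0
time: 22.25
tool_pos: [0.5771, 0.3257, 0.0579]
tool_rot: [3.14, -0.0, 1.57]
contact_force: [2.1, 1.7, 1.5]
opening: 0.024
grip_force: 10.0
```

Release, rise, retreat and check.

```bash
python3 -m handwheel '[0,0,0,0,0.6, 0,0,0,0,0.6, 0,0,0,0,0.6, 0,0,20,0,0.6, 0,0,40,0,0.6, 0,0,40,0,0.6, 0,0,20,0,0.6, -20,-40,0,0,0.6]'; python3 -m handwheel '[-20,-45,0,0,0.6, -20,-45,0,0,0.6, -20,-45,0,0,0.6, -20,-45,0,0,0.6, 0,-45,0,0,0.6, 0,-45,0,0,0.6, 0,0,0,0,0.6]'
python3 - <<'E'
from h import *
i,d=eyes.read_camera("top"); cv2.imwrite("pics/fan.png",cv2.resize(i[130:230,140:190],(300,600),interpolation=2))
print(i[150:178,166:173].mean((1,2)).round())
h=cv2.cvtColor(i,cv2.COLOR_BGR2HSV); y=(h[...,1]>90)&(h[...,0]>22)&(h[...,0]<35); y[:140]=0;y[226:]=0;y[:,:148]=0;y[:,186:]=0
v=np.argwhere(y); print(v.mean(0),cast("top",[v[:,::-1].mean(0)],.038)*1000)
for r in range(158,168): print(r,cast("top",[[169.5,r]],.068)[0,0].round(4))
E
```

```text
time: 23.05
tool_pos: [0.56, 0.2887, 0.1816]
tool_rot: [3.132, -0.004, 1.572]
contact_force: [1.0, -0.7, -0.3]
opening: 0.0547
grip_force: 0.0
time: 23.75
tool_pos: [0.4768, 0.0109, 0.1779]
tool_rot: [3.141, 0.002, 1.564]
contact_force: [-0.6, 1.6, 0.1]
opening: 0.055
grip_force: 0.0
[181. 180. 177. 161. 136. 137. 137. 130.  98.  68.  68. 118. 161.  69.
  68.  61.  68. 107. 136. 137. 136. 136. 136. 136. 136. 135. 132. 133.]
[163.90322581 154.64516129] [[576.85970776 376.16666297  38.        ]]
158 0.5912
159 0.588
160 0.5847
161 0.5814
162 0.5782
163 0.5749
164 0.5717
165 0.5684
166 0.5651
167 0.5619
```

View pics/fan.png

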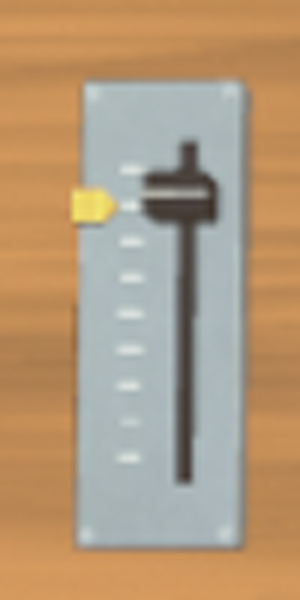

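The grip line at (177,192) casts to x ≈ 579 mm at its height, and the pointer at (95,205) to ≈ 577 mm. The apparent offset in the picture is parallax, and the 2 mm difference is within the 7 mm tolerance. The arm is clear, so I hand in.

```bash
python3 -m handwheel '[0,0,0,0,0.6, 0,0,0,0,0.6, 0,0,0,0,0.6]'; python3 -c "
from cell import robot; print(robot.hand_in())"
```

```text
time: 24.1
tool_pos: [0.477, 0.0167, 0.1776]
tool_rot: [-3.141, -0.0, 1.571]
contact_force: [0.4, -0.1, -0.0]
opening: 0.0547
grip_force: 0.0
the job is handed in; nothing more can be done
None
```

Job handed in at 24.1 s: both loose bricks are set down in the pinwheel, within about 2 mm of their places by the top camera, and the grip line measures about 2 mm from the pointer; no verdict came back at hand-in.

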